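Open the test chamber and hold its cover up

ROBOT

A 6-joint arm with a two-finger parallel gripper is mounted at the origin on the work surface; the furniture and walls round the work are solid. World frame = base frame: x ahead of the robot, y to its left, z up, the work surface at z = 0. Lengths are in mm, angles in rad, forces in N, time in s.
With the tool pointing down it reaches from about 300 to 875 mm from the base axis. Payload 6.4 kg.
Tool frame: the origin (TCP) lies between the finger pads, 19 mm behind the fingertips; this is the grasp point; z points along the fingers, y is the line along which they close (so a half turn about z gives the same grasp; the last joint's range is limited). The gripper opens to 88 mm and grips with 3 to 60 N. Pads are 18 mm wide; open, the fingers measure 123 mm over their backs; the gripper's body (75 mm by 187 mm) begins 45 mm behind the grasp point.
Start: joints at [0.954, 0.181, 1.607, -0, 1.354, -0.206], TCP at [229.613, 527.181, 257.414] pointing down, gripper open.
Joint ranges: [-2.99, 2.99], [-0.89, 2.07], [0.3, 2.58], [-1.14, 4.28], [0, 2.63], [-3.12, 3.12]. Speed limits (rad/s): [2.57, 2.57, 3.01, 3.14, 3.14, 3.14].

INTERFACE

Orientations are given as [roll, pitch, yaw] about the fixed x, y, z axes, in that order (R = Rz(yaw) Ry(pitch) Rx(roll)).
In Python, from plant import telemetry, vision, r gives the robot as it stands.
- The arm moves only by the shell command python3 -m crank 'ROWS' [FORCE]. ROWS is JSON, a list of rows, each an object with "xyz": the shift along the tool's x, y, z each as a share of 0.1 m, from -1 to 1, a list of three; "dr": the turn, a rotation vector about the tool's x, y, z each as a share of 90 degrees, from -1 to 1, a list of three; "fingers": the opening, from 0 (shut) to 1 (fully open). In form: [{"xyz": [dx, dy, dz], "dr": [wx, wy, wz], "fingers": fingers}, ...]. A call has 1 to 10 rows; each row is the pose to reach, as a shift and turn from the pose commanded when the call began, along the tool's axes at that moment; what a row does not reach only later rows make up. A row lasts 1/12 s, in which the tool goes at most 41.7 mm and 7.16 degrees, less where a joint would pass 70% of its speed; a pose out of reach is approached as far as the arm can. A call with a number of a shift or a turn outside -1 to 1 is refused whole. A call with a gripper value outside its range is refused whole. The fingers move at their own pace and stop on an object; FORCE is the grip in N (left out, the last holds). Time passes only in rows, so rows that repeat a pose let the fingers close. It gives the time, the measured TCP pose, the force, the opening and the grip force at its end, in the units of the state.
- telemetry.observe(): the state, without advancing time (a new reading comes with each control period).
- vision.read_camera(name): name is "scene" or "top" or "wrist"; returns the picture (480x640x3 uint8, red, green, blue); there is no depth.
- vision.calibration(name): a dict with "vertical_fov" (degrees; the focal length in pixels is half the picture's height over the tangent of half this angle, whatever the lens; pixels are square), "cx", "cy" (the principal point, pixels), "xyz" and "rotation" of the camera in the world. Camera axes: x right, y up, looking along -z (the intrinsics and any distortion apply to the point x, -y, -z); pixel columns grow to the right and rows downward; lengths in mm; the calibration is good to about 2 mm. A picture is of the moment at which its call begins: read the wrist's pose just before it. calibration takes no time and is no camera call; for the wrist camera it gives the pose at the moment of the call.
- r.sign_off(): hands the job in; it is judged then, once.
The state is a dict: "time": time; "joint_pos": joint angles; "qd": joint speeds; "joint_efforts": joint torques, N m; "eef_pos": TCP position; "ee_rot": TCP orientation; "contact_force": force on the tool from outside, world axes, zero at the start; "moment": the same for the moment, N m; "finger_gap": opening from 0.0 (shut) to 1.0 (fully open); "gripper_force": force on a finger pad.
Only numpy, scipy, OpenCV 4.12 (cv2) and the standard library are available. Lean on these libraries where they do the work, as an engineer would, in place of code of your own. Each camera call takes 0.05 s, during which the arm holds its last target. There are 200 camera calls.

TASK

Get the thermometer test chamber open for a colleague: slide the red transport lock away from the cover to its end stop, then tug the cover up by its handle to learn whether the hidden catch is holding it, before touching the green release lever. If it is caught, let the cover down, push the green lever all the way over toward the chamber's hinged back and take the handle again; then lift the cover to about 45 degrees and finish while still holding it open by the handle, since it falls shut if let go. Leave the loose things around the chamber where they lie.

Things in the scene. Friction and masses are not known exactly. Their poses are not given: they have to be found in the camera images.
- chamber: White bench test chamber, fixed, 220 (x) x 270 (y) x 98 mm high. Origin: centre of its underside; x from its front (handle side, toward the robot) to its back (hinge side), y to its left, z up. Left (y -35 to +135 mm): a well holding a thermometer, under a blue cover with a clear pane. Right: a solid pod, top at z 98 mm, with the red lock (toward the back) and green lever (toward the front).
- cover: The hinged cover with its handle: blue frame, clear pane, 205 x 166 x 8 mm, 98 mm above the table when closed. Origin on the hinge axis in the middle of its width, at chamber (105, 50, 94) mm; the hinge axis is parallel to chamber y.
- cover_angle (a joint): Opening angle of the cover in rad: 0 closed, stop at 1.25. Hinged along its back edge, about 0.4 kg, falls shut by itself. A catch inside, not visible, hooks it in some starts and is clear in others. With the lock off, a caught cover lifts by its play of 0.04 rad (7 mm at the handle) and then stops hard; a free one rises on with 2 to 4 N at the handle.
- handle (a point): Steel bow handle on top of the cover, near its front edge. Point: middle of the grip bar, a round bar of 14 mm diameter, 110 mm long along chamber y, 40 mm clear between the bar's centre and the cover's top; when closed at chamber (-70, 50, 138) mm, that is 175 mm in front of and 44 mm above the hinge axis. It turns with the cover; the round bar can turn between the fingers.
- lock (a joint): Travel of the red transport lock in m: 0 = tongue fully over the cover's right edge (cover blocked), 0.040 = end stop, cover free. It slides along chamber -y (away from the cover), needs about 2 N, stays where it is left.
- lock_top (a point): Centre of the top of the red lock grip, a block 18 (chamber x) x 22 (chamber y) x 28 mm high standing on the pod; its top is 127 mm above the table, chamber x 50, y -62 mm at joint 0.
- release (a joint): Angle of the green release lever in rad: 0 leaning toward the chamber's front (-x), 0.9 = end stop leaning to the back (+x). Pushing it to the stop clears the catch inside, which then stays clear. About 1 to 2 N at the ball; stays where it is left.
- release_tip (a point): Centre of the lever's green ball, 22 mm diameter, 60 mm from the lever's axis, which is parallel to chamber y at chamber (-45, -85, 88) mm. The ball is at chamber (-71, -85, 142) mm at 0 and (-19, -85, 142) mm at 0.9; the stick is 8 mm thick.
- tub: Small round teal tub with lid, 70x78x34 mm, loose, to be left alone. Origin: centre of its underside.
- driver: Stubby green screwdriver, 137x27x28 mm, loose, lying on the table, to be left alone. Origin: centre of its underside.
- spare: White handheld thermometer, 144x34x32 mm, loose, lying on the table, to be left alone. Origin: centre of its underside.
- mouse: Black computer mouse, 110x68x36 mm, loose, to be left alone. Origin: centre of its underside.

How it is judged (in metres and radians):
On the way, in this order (a step that is already met when the one before it is completed fails the run):
1. the transport lock is at its end stop, the release lever not yet moved (value of joint lock above 0.037 m and distance of release_tip from where it was at the start of the episode below 0.008 m), for 0.1 s.
2. the cover is tugged up against the catch's play or beyond (more than 0.015 rad) by its handle, the release lever not yet moved (value of joint cover_angle above 0.015 rad and contact force between the fingers and cover above 0.5 N and distance between the grasp point and handle below 0.07 m and distance of release_tip from where it was at the start of the episode below 0.008 m), for 0.1 s.
3. the cover is lifted open by its handle (value of joint cover_angle above 0.5 rad and contact force between the fingers and cover above 0.5 N and distance between the grasp point and handle below 0.07 m), for 0.2 s.
At the end, for the whole second after the job is handed in: The fingers hold the cover by its handle (TCP within 70 mm of the handle's middle), still, open between 0.5 and 1.1 rad (29 to 63 degrees), clear of its 1.25 rad stop; the transport lock is within 3 mm of its end stop (all of step 3 and value of joint cover_angle below 1.1 rad and velocity of joint cover_angle between -0.1 and 0.1 rad/s and value of joint lock above 0.037 m); the arm keeps its last pose, push and grip.
It fails at once if a loose bystander is moved more than 30 mm (distance of any of tub, driver, spare, mouse from where it was at the start of the episode above 0.03 m).
It also fails if it takes over 72 s, if anything falls off the work surface, if the arm or the gripper's body presses on something with over 40 N, if the wrist force passes 120 N, or if a joint passes its speed limit or range.

## Working session

There is one attempt and no reset: what is moved stays moved. The work goes in short steps, Python scripts to look and compute and a shell command to move; the robot and the scene stay as the last step left them, time stands still between calls to the robot, and variables do not carry over. Pictures are saved under pics/ and viewed, at most 10 in all, crops included, and the job is handed in when it is done.

```bash
ls; mkdir -p pics; python3 - <<'E'
from plant import telemetry, vision, r
import cv2,json
for n in("scene","top"):
    c=vision.calibration(n); print(n,c)
    cv2.imwrite(f"pics/{n}0.png",vision.read_camera(n)[:,:,::-1])
print(telemetry.observe())
E
```

```text
pics
scene {'vertical_fov': 53.64831059192188, 'cx': 321.02040092466206, 'cy': 243.57477483261798, 'xyz': array([ 170.94857705, -696.97350247, 1079.27079187]), 'rotation': array([ 0.69169609,  0.01794954, -0.50257644])}
top {'vertical_fov': 49.21213487395978, 'cx': 317.7722790675081, 'cy': 233.3477213637337, 'xyz': array([ 464.64432357,   37.02407915, 1240.11273312]), 'rotation': array([ 0.06518992, -0.00864784, -1.5801032 ])}
{'time': 0.1, 'joint_pos': array([ 9.53680673e-01,  1.81477054e-01,  1.60784436e+00,  1.05474551e-05,
        1.35381993e+00, -2.06339834e-01]), 'qd': array([ 0.00061132,  0.0006373 , -0.00219538,  0.00091457, -0.00053051,
        0.00165192]), 'joint_efforts': array([ 6.18373406e-05, -4.34814477e+01, -3.42695189e+01,  7.03549292e-02,
        3.39518173e-02,  1.12179083e-05]), 'eef_pos': array([229.35668313, 526.80639079, 256.62518495]), 'ee_rot': array([-3.14007893e+00, -3.27371424e-04,  2.73081431e+00]), 'contact_force': array([-0.97707308,  0.00332508,  0.5180273 ]), 'moment': array([-0.00307975, -0.05205952,  0.02842884]), 'gripper_force': 0.0, 'finger_gap': 1.000084925850456}
```

View pics/top0.png

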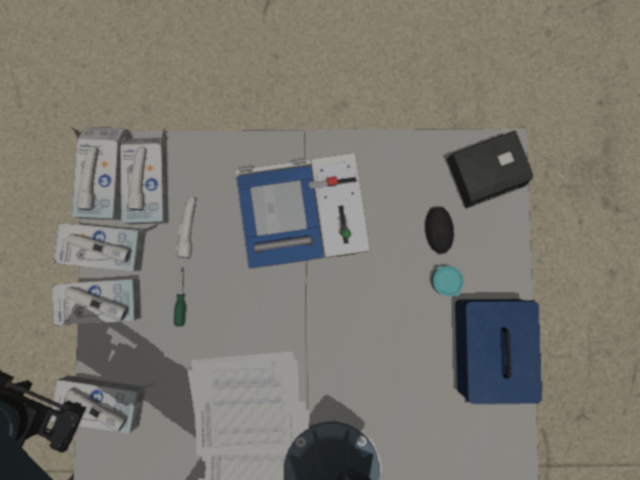

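View pics/scene0.png

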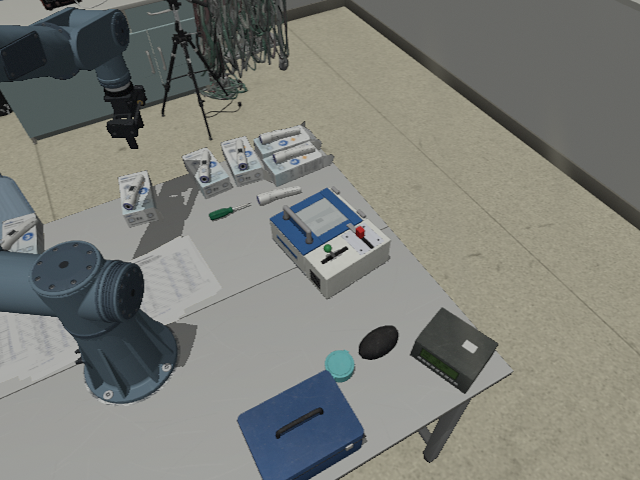

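The top view shows the chamber at about (302,210) with a slight yaw: red lock (332,181), green ball (346,232), handle bar (283,243). The scene view has red at (360,231), green at (327,248) and the handle around (298,225).

```bash
cat > h.py <<'E'
import numpy as np, cv2
from scipy.spatial.transform import Rotation as R
from plant import telemetry, vision, r
def cam(n):
    c=vision.calibration(n); return c, 240/np.tan(np.radians(c["vertical_fov"]/2)), R.from_euler("xyz",c["rotation"]).as_matrix()
def ray(n,p):
    c,f,M=cam(n); d=M@np.array([(p[0]-c["cx"])/f,-(p[1]-c["cy"])/f,-1]); return np.array(c["xyz"]),d/np.linalg.norm(d)
def plane(n,p,z):
    o,d=ray(n,p); return o+d*(z-o[2])/d[2]
def proj(n,P):
    c,f,M=cam(n); q=M.T@(np.asarray(P)-c["xyz"]); return np.array([c["cx"]-f*q[0]/q[2], c["cy"]+f*q[1]/q[2]])
def tri(a,b):
    (o,d),(p,e)=a,b; s=np.linalg.lstsq(np.c_[d,-e],p-o,rcond=None)[0]
    x,y=o+s[0]*d,p+s[1]*e; return (x+y)/2,np.linalg.norm(x-y)
def blob(img,lo,hi,roi):
    x0,y0,x1,y1=roi; h=cv2.cvtColor(img[y0:y1,x0:x1],cv2.COLOR_RGB2HSV)
    m=cv2.inRange(h,lo,hi); n,l,st,ce=cv2.connectedComponentsWithStats(m)
    k=1+np.argmax(st[1:,4]); return ce[k]+[x0,y0],st[k]+[x0,y0,0,0,0],(l==k)
E
python3 - <<'E'
from h import *
im={n:vision.read_camera(n) for n in("top","scene")}
red=((0,150,80),(8,255,255)); gr=((50,90,40),(85,255,255)); blue=((100,110,50),(125,255,255))
roi={"top":(230,150,375,275),"scene":(265,180,395,300)}
P={}
for nm,c in(("red",red),("green",gr)):
    b={n:blob(im[n],*c,roi[n]) for n in im}
    for n in b: print(nm,n,b[n][0].round(1),b[n][1])
    P[nm],e=tri(*(ray(n,b[n][0]) for n in b)); print(nm,P[nm].round(1),e.round(1))
    print(plane("top",b["top"][0],{"red":120,"green":142}[nm]).round(1))
ce,st,m=blob(im["top"],*blue,roi["top"])
cnt=max(cv2.findContours(m.astype(np.uint8),0,2)[0],key=cv2.contourArea)
q=cv2.boxPoints(cv2.minAreaRect(cnt))+[230,150]
Q=np.array([plane("top",p,98) for p in q]); print("cover corners",Q.round(0), [np.linalg.norm(Q[i]-Q[i-1]).round(0) for i in range(4)], Q.mean(0).round(1))
E=[np.degrees(np.arctan2(*(Q[i]-Q[i-1])[1::-1])).round(2) for i in range(4)];print(E)
big=cv2.resize(im["top"][150:275,230:375],None,fx=5,fy=5,interpolation=2)
cv2.imwrite("pics/crop.png",big[:,:,::-1])
E
```

```text
red top [332.  180.8] [328 178  10   7  53]
red scene [359.8 231.8] [356 227   8  12  69]
red [651.2  -5.  115.9] 1.1
[651.  -5. 120.]
green top [345.5 233.1] [342 229   8   9  49]
green scene [327.1 248. ] [324 245   7   7  45]
green [535.7 -31.2 144.8] 0.5
[536.2 -31.5 142. ]
cover corners [[666. 204.  98.]
 [689.  42.  98.]
 [488.  16.  98.]
 [467. 176.  98.]] [np.float64(201.0), np.float64(163.0), np.float64(202.0), np.float64(162.0)] [577.5 109.5  98. ]
[np.float64(8.08), np.float64(-82.22), np.float64(-172.43), np.float64(97.6)]
```

View pics/crop.png

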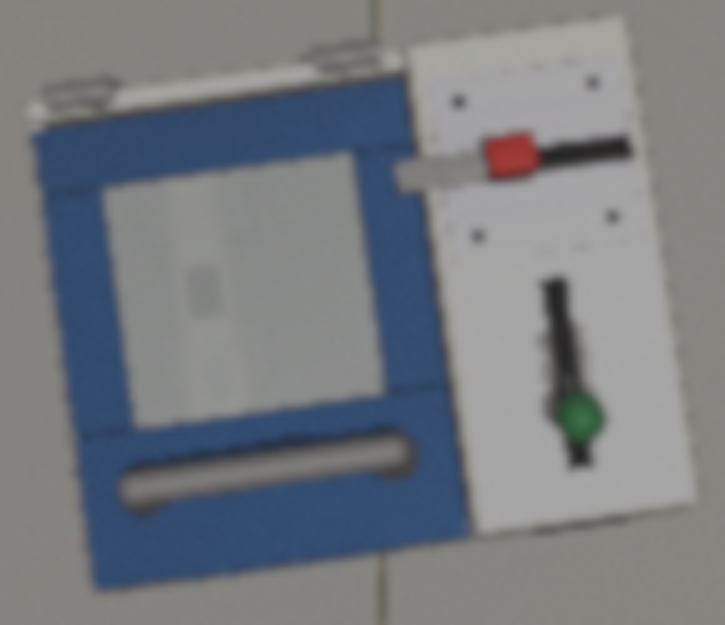

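The crop shows all four outline corners, the bar ends near (125,490) and (405,450), and the tongue overlapping the cover. The cover-based frame disagrees with the ball and lock by about 12 mm, so I'm cross-checking with the outline corners.

```bash
python3 - <<'E'
from h import *
def T(c,z): return plane("top",(230+(c[0]+.5)/5-.5,150+(c[1]+.5)/5-.5),z)
C={"BL":((30,100),98,(110,135)),"BR":((622,18),98,(110,-135)),"FR":((694,500),98,(-110,-135)),"coverFR":((468,535),98,(-100,-33)),"coverFL":((98,588),98,(-100,133)),"coverBR":((405,75),98,(105,-33)),"coverBL":((38,133),98,(105,133)),
"hL":((133,487),138,(-70,105)),"hR":((400,448),138,(-70,-5)),"ball":((577,416),142,(-71,-85)),"redtop":((512,156),120,(50,-62)),"slotF":((580,465),98,(0,0)),"slotB":((553,280),98,(0,0)),"lslotEnd":((632,147),98,(0,0)),"tongueEnd":((397,178),98,(0,0))}
W={k:T(v[0],v[1]) for k,v in C.items()}
ks=["BL","BR","FR","coverFR","coverFL","coverBR","coverBL","hL","hR"]
a=np.array([C[k][2] for k in ks],float); w=np.array([W[k][:2] for k in ks])
am,wm=a.mean(0),w.mean(0); H=(a-am).T@(w-wm); th=np.arctan2(H[0,1]-H[1,0],H[0,0]+H[1,1])
c,s=np.cos(th),np.sin(th); M=np.array([[c,-s],[s,c]]); o=wm-M@am
print("yaw",np.degrees(th),"origin",o)
for k in C: print(k,W[k].round(0),"chamber",((W[k][:2]-o)@M).round(1),C[k][2])
E
```

```text
yaw 8.010504212585632 origin [587.54191832  60.15212276]
BL [681. 206.  98.] chamber [113.  131.2] (110, 135)
BR [716. -55.  98.] chamber [ 110.8 -132.1] (110, -135)
FR [503. -84.  98.] chamber [-104.1 -130.6] (-110, -135)
coverFR [488.  15.  98.] chamber [-104.6  -30.8] (-100, -33)
coverFL [467. 176.  98.] chamber [-103.5  131.7] (-100, 133)
coverBR [691.  41.  98.] chamber [ 99.8 -33.5] (105, -33)
coverBL [666. 202.  98.] chamber [ 98.  129.7] (105, 133)
hL [509. 157. 138.] chamber [-64.5 106.4] (-70, 105)
hR [524.  44. 138.] chamber [-64.9  -7. ] (-70, -5)
ball [537. -30. 142.] chamber [-62.8 -82.6] (-71, -85)
redtop [651.  -5. 120.] chamber [ 53.7 -73.4] (50, -62)
slotF [518. -34.  98.] chamber [-81.7 -83.7] (0, 0)
slotB [600. -23.  98.] chamber [  0.4 -84.3] (0, 0)
lslotEnd [658. -59.  98.] chamber [  53.4 -127.6] (0, 0)
tongueEnd [645.  45.  98.] chamber [ 55.  -23.3] (0, 0)
```

```bash
cat >> h.py <<'E'
TH=np.radians(8.0); O=np.array([592.,60.8]); CM=np.array([[np.cos(TH),-np.sin(TH)],[np.sin(TH),np.cos(TH)]])
def cw(p): return np.r_[CM@np.array(p[:2],float)+O,p[2]]
def wc(p): return np.r_[CM.T@(np.array(p[:2])-O),p[2]]
def go(p):
    "tool shift (0.1 m units) to chamber point p; turn (90 deg units) to the straight-down chamber-aligned pose"
    s=telemetry.observe(); M=R.from_euler("xyz",s["ee_rot"])
    G=R.from_euler("xyz",[np.pi,0,np.pi/2+TH])
    print("t",round(s["time"],2),"tcp ch",wc(s["eef_pos"]).round(1),"F ch",np.r_[CM.T@s["contact_force"][:2],s["contact_force"][2]].round(1),"gap",round(s["finger_gap"]*88,1),"grip",round(s["gripper_force"],1))
    print("shift",(M.inv().apply(cw(p)-s["eef_pos"])/100).round(3),"turn",((M.inv()*G).as_rotvec()/(np.pi/2)).round(3))
E
python3 -m crank '[{"xyz":[-0.5,-0.2,0],"dr":[0,0,0.3],"fingers":0},{"xyz":[-1,-0.4,0],"dr":[0,0,0.65],"fingers":0},{"xyz":[-1,-0.4,0],"dr":[0,0,0.65],"fingers":0},{"xyz":[-1,-0.4,0],"dr":[0,0,0.65],"fingers":0},{"xyz":[-1,-0.4,0],"dr":[0,0,0.65],"fingers":0},{"xyz":[-1,-0.4,0],"dr":[0,0,0.65],"fingers":0},{"xyz":[-1,-0.4,0],"dr":[0,0,0.65],"fingers":0},{"xyz":[-1,-0.4,0],"dr":[0,0,0.65],"fingers":0},{"xyz":[-1,-0.4,0],"dr":[0,0,0.65],"fingers":0},{"xyz":[-1,-0.4,0],"dr":[0,0,0.65],"fingers":0}]'
python3 -c "
from h import *
go((0,-40,250))"
```

```text
time: 1.03
eef_pos: [305.2, 450.5, 257.3]
ee_rot: [-3.141, 0.0, 1.712]
contact_force: [-1.2, 0.5, 0.7]
finger_gap: 0.269
gripper_force: 0.0
t 1.03 tcp ch [-229.7  425.8  257.3] F ch [-1.1  0.7  0.7] gap 23.6 grip 0.0
shift [-4.661  2.291  0.073] turn [-0.     0.     0.001]
```

```bash
python3 -m crank '[{"xyz":[-0.93,0.45,0],"dr":[0,0,0],"fingers":0},{"xyz":[-0.93,0.45,0],"dr":[0,0,0],"fingers":0},{"xyz":[-0.93,0.45,0],"dr":[0,0,0],"fingers":0}]' >/dev/null
python3 -m crank '[{"xyz":[-0.93,0.45,0],"dr":[0,0,0],"fingers":0},{"xyz":[-0.93,0.45,0],"dr":[0,0,0],"fingers":0},{"xyz":[-0.93,0.45,0],"dr":[0,0,0],"fingers":0}]' >/dev/null
python3 -m crank '[{"xyz":[-0.93,0.45,0],"dr":[0,0,0],"fingers":0},{"xyz":[-0.93,0.45,0],"dr":[0,0,0],"fingers":0},{"xyz":[-0.93,0.45,0],"dr":[0,0,0],"fingers":0}]' >/dev/null
python3 -m crank '[{"xyz":[-0.93,0.45,0],"dr":[0,0,0],"fingers":0},{"xyz":[-0.93,0.45,0],"dr":[0,0,0],"fingers":0},{"xyz":[-0.93,0.45,0],"dr":[0,0,0],"fingers":0}]' >/dev/null
python3 -m crank '[{"xyz":[-0.93,0.45,0],"dr":[0,0,0],"fingers":0},{"xyz":[-0.93,0.45,0],"dr":[0,0,0],"fingers":0},{"xyz":[-0.93,0.45,0],"dr":[0,0,0],"fingers":0},{"xyz":[-0.93,0.45,0],"dr":[0,0,0],"fingers":0}]'
python3 -c "
from h import *
go((50,-40,130))
im=vision.read_camera('wrist'); print(vision.calibration('wrist'))
for k,p in dict(bar=(-70,50,138),barL=(-70,105,138),barR=(-70,-5,138),lock=(50,-62,127),ball=(-71,-85,142),BR=(110,-135,98),FR=(-110,-135,98)).items(): print(k,proj('wrist',cw(p)).round(0))
cv2.imwrite('pics/w1.png',im[:,:,::-1])"
```

```text
time: 2.37
eef_pos: [594.4, 17.2, 257.1]
ee_rot: [3.141, 0.001, 1.709]
contact_force: [-0.5, -0.1, 0.2]
finger_gap: 0.002
gripper_force: 0.0
t 2.37 tcp ch [ -3.7 -43.5 257.1] F ch [-0.5 -0.   0.2] gap 0.2 grip 0.0
shift [0.038 0.536 1.271] turn [ 0.     0.001 -0.001]
{'vertical_fov': 59.306869878356494, 'cx': 325.6113002714349, 'cy': 239.68008618047605, 'xyz': array([582.74256197,  87.65692274, 384.33171822]), 'rotation': array([-0.27389035, -0.00036976,  0.13837818])}
bar [208.  80.]
barL [199. -35.]
barR [215. 180.]
lock [412. 266.]
ball [221. 309.]
BR [478. 344.]
FR [188. 345.]
```

View pics/w1.png

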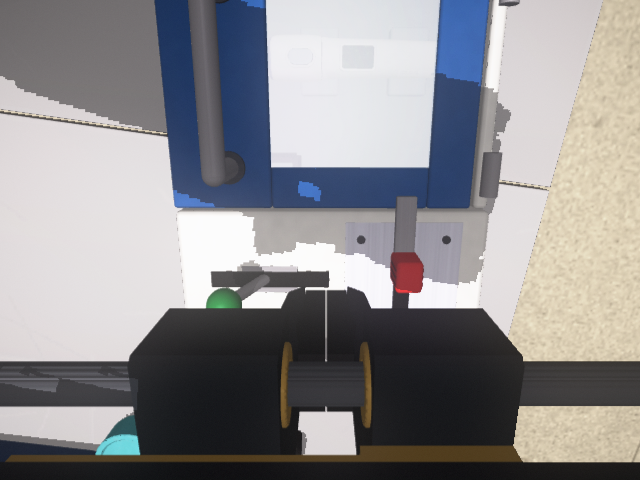

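The wrist view matches the projected frame to within a few pixels: bar end (216,180), red top (406,265), ball (224,302). Next I descend on the lock's cover side.

```bash
python3 -m crank '[{"xyz":[0.15,0.51,0.3],"dr":[0,0,0],"fingers":0},{"xyz":[0.15,0.51,0.6],"dr":[0,0,0],"fingers":0},{"xyz":[0.15,0.51,0.9],"dr":[0,0,0],"fingers":0},{"xyz":[0.15,0.51,0.9],"dr":[0,0,0],"fingers":0}]' >/dev/null
python3 -m crank '[{"xyz":[0,0,0.2],"dr":[0,0,0],"fingers":0},{"xyz":[0,0,0.37],"dr":[0,0,0],"fingers":0},{"xyz":[0,0,0.37],"dr":[0,0,0],"fingers":0}]' >/dev/null
python3 -c "
from h import *
go((48,-84,130))"
python3 -m crank '[{"xyz":[-0.1,0,0],"dr":[0,0,0],"fingers":0},{"xyz":[-0.17,0,0],"dr":[0,0,0],"fingers":0},{"xyz":[-0.24,0,0],"dr":[0,0,0],"fingers":0},{"xyz":[-0.3,0,0],"dr":[0,0,0],"fingers":0},{"xyz":[-0.36,0,0],"dr":[0,0,0],"fingers":0},{"xyz":[-0.42,0,0],"dr":[0,0,0],"fingers":0},{"xyz":[-0.46,0,0],"dr":[0,0,0],"fingers":0}]'
python3 -c "
from h import *
go((48,-84,130))"
```

```text
t 3.0 tcp ch [ 43.8 -22.8 128.4] F ch [-0.4  0.6 -0.6] gap 0.5 grip 0.0
shift [-0.612  0.041 -0.017] turn [-0.003 -0.001  0.001]
time: 3.58
eef_pos: [647.8, -3.3, 131.0]
ee_rot: [3.141, 0.0, 1.709]
contact_force: [0.5, 1.6, 0.9]
finger_gap: 0.004
gripper_force: 0.8
t 3.58 tcp ch [ 46.3 -71.2 131. ] F ch [0.7 1.5 0.9] gap 0.4 grip 0.8
shift [-0.128  0.017  0.01 ] turn [ 0.001  0.    -0.001]
```

Contact is about 1.5 N, so it is sliding. I continue in small rows and watch for the stop.

```bash
python3 -m crank '[{"xyz":[-0.05,0,0],"dr":[0,0,0],"fingers":0},{"xyz":[-0.09,0,0],"dr":[0,0,0],"fingers":0},{"xyz":[-0.09,0,0],"dr":[0,0,0],"fingers":0}]'
python3 -m crank '[{"xyz":[-0.025,0,0],"dr":[0,0,0],"fingers":0},{"xyz":[-0.025,0,0],"dr":[0,0,0],"fingers":0},{"xyz":[-0.025,0,0],"dr":[0,0,0],"fingers":0}]'
python3 -c "
from h import *
go((48,-84,130))
im=vision.read_camera('wrist');b=blob(im,(0,150,60),(8,255,255),(330,180,520,480))
print(b[0],b[1])
for y in(-98,-102): print(proj('wrist',cw((50,y,127))))
cv2.imwrite('pics/w2.png',im[:,:,::-1])"
```

```text
time: 3.83
eef_pos: [648.6, -11.8, 130.3]
ee_rot: [-3.141, -0.0, 1.709]
contact_force: [0.2, -0.6, 0.2]
finger_gap: 0.006
gripper_force: 0.0
time: 4.08
eef_pos: [648.6, -12.2, 130.3]
ee_rot: [-3.141, -0.002, 1.711]
contact_force: [-0.3, 6.5, 2.6]
finger_gap: 0.004
gripper_force: 3.4
t 4.08 tcp ch [ 45.9 -80.1 130.3] F ch [0.6 6.4 2.6] gap 0.4 grip 3.4
shift [-0.039  0.021  0.003] turn [-0.    -0.001  0.   ]Traceback (most recent call last):
  File "<string>", line 4, in <module>
    im=vision.read_camera('wrist');b=blob(im,(0,150,60),(8,255,255),(330,180,520,480))
                                     ~~~~^^^^^^^^^^^^^^^^^^^^^^^^^^^^^^^^^^^^^^^^^^^^^
  File "h.py", line 18, in blob
    k=1+np.argmax(st[1:,4]); return ce[k]+[x0,y0],st[k]+[x0,y0,0,0,0],(l==k)
        ~~~~~~~~~^^^^^^^^^^
    return _wrapfunc(a, 'argmax', axis=axis, out=out, **kwds)
    return bound(*args, **kwds)
ValueError: attempt to get argmax of an empty sequence
```

```bash
python3 -m crank '[{"xyz":[-0.03,0,0],"dr":[0,0,0],"fingers":0},{"xyz":[-0.03,0,0],"dr":[0,0,0],"fingers":0},{"xyz":[-0.03,0,0],"dr":[0,0,0],"fingers":0}]'
python3 -c "
from h import *
go((-70,50,230))"
```

```text
time: 4.38
eef_pos: [648.6, -12.5, 130.3]
ee_rot: [-3.141, -0.006, 1.712]
contact_force: [-1.8, 15.8, 4.9]
finger_gap: 0.003
gripper_force: 7.8
t 4.38 tcp ch [ 45.9 -80.5 130.3] F ch [ 0.4 15.9  4.9] gap 0.3 grip 7.8
shift [ 1.312 -1.158 -0.988] turn [-0.001 -0.004  0.001]
```

Hard stop confirmed: 16 N with no travel. I retreat, then go over the handle and check the lock in the picture.

```bash
python3 -m crank '[{"xyz":[0.12,0,0],"dr":[0,0,0],"fingers":0},{"xyz":[0.12,0,-0.3],"dr":[0,0,0],"fingers":0},{"xyz":[0.12,0,-0.7],"dr":[0,0,0],"fingers":0},{"xyz":[0.12,0,-1],"dr":[0,0,0],"fingers":0},{"xyz":[0.12,0,-1],"dr":[0,0,0],"fingers":0}]' >/dev/null
python3 -c "
from h import *
im=vision.read_camera('top');b=blob(im,(0,150,80),(8,255,255),(320,150,375,275))
print(b[0],b[1],wc(plane('top',b[0],120)).round(1),'was 332,180.8')"
python3 -m crank '[{"xyz":[0.4,-0.4,0],"dr":[0,0,0],"fingers":1},{"xyz":[0.7,-0.7,0],"dr":[0,0,0],"fingers":1},{"xyz":[1,-1,0],"dr":[0,0,0],"fingers":1},{"xyz":[1,-1,0],"dr":[0,0,0],"fingers":1},{"xyz":[1,-1,0],"dr":[0,0,0],"fingers":1}]' >/dev/null
python3 -c "
from h import *
go((-70,50,230))
cv2.imwrite('pics/w3.png',vision.read_camera('wrist')[:,:,::-1])
for k,p in dict(bar=(-70,50,138),barL=(-70,105,138),barR=(-70,-5,138)).items(): print(k,proj('wrist',cw(p)).round(0))
cv2.imwrite('pics/s3.png',cv2.resize(vision.read_camera('scene')[170:310,250:410],None,fx=4,fy=4)[:,:,::-1])
"
```

```text
t 5.27 tcp ch [-57.4  30.  228.5] F ch [ 0.1  0.6 -0.8] gap 31.4 grip 0.0
shift [ 0.2   -0.126 -0.015] turn [-0.003 -0.001  0.001]
bar [300. 214.]
barL [298. 106.]
barR [302. 310.]Traceback (most recent call last):
  File "<string>", line 3, in <module>
    im=vision.read_camera('top');b=blob(im,(0,150,80),(8,255,255),(320,150,375,275))
                                   ~~~~^^^^^^^^^^^^^^^^^^^^^^^^^^^^^^^^^^^^^^^^^^^^^
  File "h.py", line 18, in blob
    k=1+np.argmax(st[1:,4]); return ce[k]+[x0,y0],st[k]+[x0,y0,0,0,0],(l==k)
        ~~~~~~~~~^^^^^^^^^^
    return _wrapfunc(a, 'argmax', axis=axis, out=out, **kwds)
    return bound(*args, **kwds)
ValueError: attempt to get argmax of an empty sequence
```

View pics/w3.png

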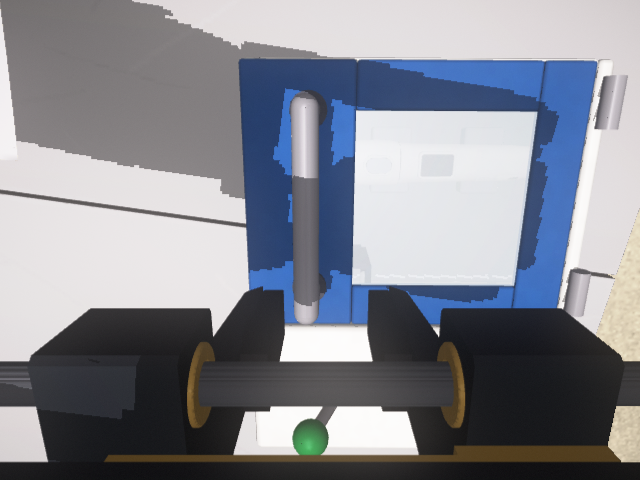

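The bar is centred at about (305,208), within 3 mm of prediction. I centre on it, descend with open fingers and grip.

```bash
python3 -m crank '[{"xyz":[0.21,-0.1,0],"dr":[0,0,0],"fingers":1},{"xyz":[0.21,-0.1,0],"dr":[0,0,0],"fingers":1},{"xyz":[0.21,-0.1,0],"dr":[0,0,0],"fingers":1},{"xyz":[0.21,-0.1,0.2],"dr":[0,0,0],"fingers":1},{"xyz":[0.21,-0.1,0.5],"dr":[0,0,0],"fingers":1},{"xyz":[0.21,-0.1,0.75],"dr":[0,0,0],"fingers":1},{"xyz":[0.21,-0.1,0.9],"dr":[0,0,0],"fingers":1},{"xyz":[0.21,-0.1,0.9],"dr":[0,0,0],"fingers":1}]' 25 >/dev/null
python3 -c "
from h import *
go((-69,50,138))"
python3 -m crank '[{"xyz":[0,0,0],"dr":[0,0,0],"fingers":0},{"xyz":[0,0,0],"dr":[0,0,0],"fingers":0},{"xyz":[0,0,0],"dr":[0,0,0],"fingers":0},{"xyz":[0,0,0],"dr":[0,0,0],"fingers":0},{"xyz":[0,0,0],"dr":[0,0,0],"fingers":0},{"xyz":[0,0,0],"dr":[0,0,0],"fingers":0},{"xyz":[0,0,0],"dr":[0,0,0],"fingers":0},{"xyz":[0,0,0],"dr":[0,0,0],"fingers":0},{"xyz":[0,0,0],"dr":[0,0,0],"fingers":0},{"xyz":[0,0,0],"dr":[0,0,0],"fingers":0}]' 25
python3 -c "
from h import *
go((-69,50,138))"
```

```text
t 6.03 tcp ch [-65.7  47.2 136.4] F ch [-0.6 -0.   0. ] gap 88.0 grip 0.0
shift [ 0.028 -0.033 -0.016] turn [-0.004 -0.    -0.001]
time: 6.87
eef_pos: [522.0, 99.7, 140.4]
ee_rot: [-3.142, -0.0, 1.71]
contact_force: [-2.3, -0.5, 0.3]
finger_gap: 0.269
gripper_force: 0.0
t 6.87 tcp ch [-63.9  48.3 140.4] F ch [-2.4 -0.2  0.3] gap 23.7 grip 0.0
shift [ 0.017 -0.051  0.024] turn [-0. -0. -0.]
```

Only the front finger touches, which puts the bar at x about -69, 5 mm forward of the tool. I shift -5 mm and close.

```bash
python3 -m crank '[{"xyz":[0.02,-0.045,0],"dr":[0,0,0],"fingers":0.25},{"xyz":[0.02,-0.045,0],"dr":[0,0,0],"fingers":0},{"xyz":[0.02,-0.045,0],"dr":[0,0,0],"fingers":0},{"xyz":[0.02,-0.045,0],"dr":[0,0,0],"fingers":0},{"xyz":[0.02,-0.045,0],"dr":[0,0,0],"fingers":0},{"xyz":[0.02,-0.045,0],"dr":[0,0,0],"fingers":0}]' 25
python3 -c "
from h import *
go((-69,50,138))"
```

```text
time: 7.37
eef_pos: [517.1, 101.3, 140.2]
ee_rot: [-3.141, -0.0, 1.71]
contact_force: [0.1, 1.8, -2.9]
finger_gap: 0.143
gripper_force: 25.0
t 7.37 tcp ch [-68.6  50.5 140.2] F ch [ 0.4  1.8 -2.9] gap 12.6 grip 25.0
shift [-0.005 -0.004  0.022] turn [-0. -0. -0.]
```

View pics/s3.png

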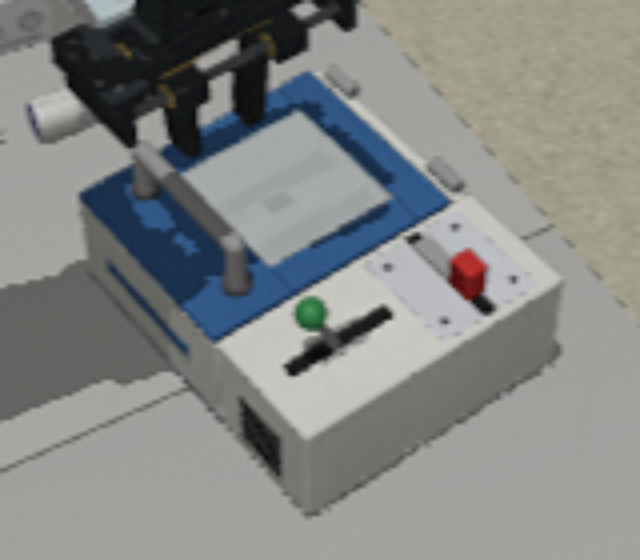

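The scene crop shows the tongue clear of the cover (red at (467,270), tongue end (415,240)) and the lever unmoved. The bar is gripped at 25 N; now the gentle tug.

```bash
python3 -m crank '[{"xyz":[0,0,-0.03],"dr":[0,0,0],"fingers":0},{"xyz":[0,0,-0.06],"dr":[0,0,0],"fingers":0},{"xyz":[0,0,-0.06],"dr":[0,0,0],"fingers":0},{"xyz":[0,0,-0.06],"dr":[0,0,0],"fingers":0},{"xyz":[0,0,-0.06],"dr":[0,0,0],"fingers":0}]'
python3 -m crank '[{"xyz":[0,0,-0.03],"dr":[0,0,0],"fingers":0},{"xyz":[0,0,-0.05],"dr":[0,0,0],"fingers":0},{"xyz":[0,0,-0.05],"dr":[0,0,0],"fingers":0},{"xyz":[0,0,-0.05],"dr":[0,0,0],"fingers":0}]'
```

```text
time: 7.78
eef_pos: [518.7, 101.5, 146.7]
ee_rot: [3.138, -0.001, 1.709]
contact_force: [7.5, 3.8, -6.4]
finger_gap: 0.149
gripper_force: 25.0
time: 8.12
eef_pos: [519.0, 101.4, 148.8]
ee_rot: [3.137, -0.001, 1.709]
contact_force: [19.9, 5.3, -31.6]
finger_gap: 0.146
gripper_force: 24.7
```

Caught: about 32 N at roughly 8 mm of lift. I let it down, release and go up and over toward the lever's front side.

```bash
python3 -m crank '[{"xyz":[0,0,0.04],"dr":[0,0,0],"fingers":0},{"xyz":[0,0,0.08],"dr":[0,0,0],"fingers":0},{"xyz":[0,0,0.11],"dr":[0,0,0],"fingers":0},{"xyz":[0,0,0.11],"dr":[0,0,0],"fingers":0},{"xyz":[0,0,0.11],"dr":[0,0,0],"fingers":0.9},{"xyz":[0,0,0.11],"dr":[0,0,0],"fingers":0.9},{"xyz":[0,0,0.11],"dr":[0,0,0],"fingers":0.9},{"xyz":[0,0,0.11],"dr":[0,0,0],"fingers":0.9},{"xyz":[0,0,0.11],"dr":[0,0,0],"fingers":0.9}]'
python3 -m crank '[{"xyz":[0,0,-0.3],"dr":[0,0,0],"fingers":0.7},{"xyz":[0,0,-0.65],"dr":[0,0,0],"fingers":0.7},{"xyz":[0,0,-0.9],"dr":[0,0,0],"fingers":0.5},{"xyz":[-0.3,-0.1,-0.9],"dr":[0,0,0],"fingers":0},{"xyz":[-0.6,-0.3,-0.9],"dr":[0,0,0],"fingers":0},{"xyz":[-1,-0.42,-0.9],"dr":[0,0,0],"fingers":0},{"xyz":[-1,-0.42,-0.9],"dr":[0,0,0],"fingers":0}]'
python3 -c "
from h import *
go((-112,-84,138))
ims={n:vision.read_camera(n) for n in('scene','wrist')}
b=blob(ims['scene'],(50,90,40),(85,255,255),(310,200,395,300)); print('ball scene',b[0],'was 327.1,248.0')
"
```

```text
time: 8.87
eef_pos: [517.4, 100.9, 140.6]
ee_rot: [3.141, 0.0, 1.71]
contact_force: [-0.4, 0.9, 0.1]
finger_gap: 0.499
gripper_force: 0.0
time: 9.45
eef_pos: [488.8, -9.2, 230.8]
ee_rot: [-3.141, 0.003, 1.705]
contact_force: [0.3, -1.2, 0.6]
finger_gap: 0.318
gripper_force: 0.0
t 9.45 tcp ch [-112.   -55.   230.8] F ch [ 0.1 -1.2  0.6] gap 28.0 grip 0.0
shift [-0.288  0.001  0.929] turn [-0.     0.002 -0.003]
ball scene [327.10416667 247.95833333] was 327.1,248.0
```

```bash
python3 -m crank '[{"xyz":[-0.29,0,0],"dr":[0,0,0],"fingers":0},{"xyz":[-0.29,0,0],"dr":[0,0,0],"fingers":0},{"xyz":[-0.29,0,0],"dr":[0,0,0],"fingers":0},{"xyz":[-0.29,0,0],"dr":[0,0,0],"fingers":0},{"xyz":[-0.29,0,0.3],"dr":[0,0,0],"fingers":0},{"xyz":[-0.29,0,0.6],"dr":[0,0,0],"fingers":0},{"xyz":[-0.29,0,0.93],"dr":[0,0,0],"fingers":0},{"xyz":[-0.29,0,0.93],"dr":[0,0,0],"fingers":0}]'
python3 -m crank '[{"xyz":[0,0.1,0],"dr":[0,0,0],"fingers":0},{"xyz":[0,0.18,0],"dr":[0,0,0],"fingers":0},{"xyz":[0,0.25,0],"dr":[0,0,0],"fingers":0},{"xyz":[0,0.32,0],"dr":[0,0,0],"fingers":0},{"xyz":[0,0.39,0],"dr":[0,0,0],"fingers":0},{"xyz":[0,0.46,0],"dr":[0,0,0],"fingers":0},{"xyz":[0,0.53,0],"dr":[0,0,0],"fingers":0},{"xyz":[0,0.58,0],"dr":[0,0,0],"fingers":0},{"xyz":[0,0.58,0],"dr":[0,0,0],"fingers":0}]'
python3 -c "
from h import *
go((-47,-84,138))"
```

```text
time: 10.22
eef_pos: [489.3, -29.8, 131.6]
ee_rot: [-3.132, -0.005, 1.711]
contact_force: [-0.8, 0.3, -0.2]
finger_gap: 0.005
gripper_force: 0.0
time: 10.97
eef_pos: [552.1, -24.4, 137.4]
ee_rot: [3.141, 0.0, 1.71]
contact_force: [-0.1, 0.2, 0.5]
finger_gap: 0.004
gripper_force: 0.0
t 10.97 tcp ch [-51.4 -78.8 137.4] F ch [-0.1  0.2  0.5] gap 0.4 grip 0.0
shift [-0.052  0.044 -0.006] turn [ 0.001  0.    -0.   ]
```

```bash
python3 -m crank '[{"xyz":[-0.04,0.03,0],"dr":[0,0,0],"fingers":0},{"xyz":[-0.04,0.06,0],"dr":[0,0,0],"fingers":0},{"xyz":[-0.04,0.06,0],"dr":[0,0,0],"fingers":0},{"xyz":[-0.04,0.06,0],"dr":[0,0,0],"fingers":0}]'
python3 -c "
from h import *
go((-47,-84,138))
im=vision.read_camera('scene'); b=blob(im,(50,90,40),(85,255,255),(310,200,395,300)); print('ball scene',b[0],b[1],'end expect',proj('scene',cw((-19,-85,142)))-proj('scene',cw((-71,-85,142)))+[327.1,248])
cv2.imwrite('pics/s4.png',cv2.resize(im[170:310,250:410],None,fx=4,fy=4)[:,:,::-1])"
```

```text
time: 11.3
eef_pos: [557.5, -27.8, 137.3]
ee_rot: [-3.142, 0.0, 1.71]
contact_force: [-1.9, -0.7, -0.1]
finger_gap: 0.005
gripper_force: 0.1
t 11.3 tcp ch [-46.5 -82.9 137.3] F ch [-2.  -0.4 -0.1] gap 0.5 grip 0.1
shift [-0.011 -0.005 -0.007] turn [-0.     0.    -0.001]
ball scene [342.66666667 240.54166667] [341 238   5   6  24] end expect [343.15893353 238.41439833]
```

View pics/s4.png

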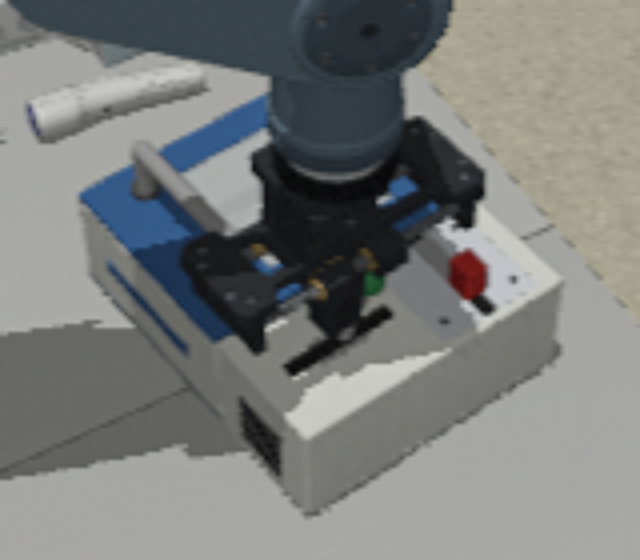

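The green ball is at crop (372,283), ahead of the fingers and near its end position. I push on until the force climbs.

```bash
python3 -m crank '[{"xyz":[0,0.03,0],"dr":[0,0,0],"fingers":0},{"xyz":[0,0.06,0],"dr":[0,0,0],"fingers":0},{"xyz":[0,0.06,0],"dr":[0,0,0],"fingers":0},{"xyz":[0,0.06,0],"dr":[0,0,0],"fingers":0}]'
python3 -c "
from h import *
go((-47,-84,138))"
```

```text
time: 11.68
eef_pos: [560.0, -27.1, 137.0]
ee_rot: [-3.133, -0.001, 1.71]
contact_force: [-16.2, -4.6, 10.0]
finger_gap: 0.002
gripper_force: 9.1
t 11.68 tcp ch [-43.9 -82.6 137. ] F ch [-16.7  -2.3  10. ] gap 0.2 grip 9.1
shift [-0.014 -0.031 -0.009] turn [-0.006 -0.    -0.   ]
```

At the stop (17 N, stalled). I back off, rise and return to the handle.

```bash
python3 -m crank '[{"xyz":[0,-0.2,0],"dr":[0,0,0],"fingers":0},{"xyz":[0,-0.25,-0.3],"dr":[0,0,0],"fingers":0},{"xyz":[0,-0.25,-0.65],"dr":[0,0,0],"fingers":0},{"xyz":[0,-0.25,-0.9],"dr":[0,0,0],"fingers":0.5},{"xyz":[0.35,-0.25,-0.9],"dr":[0,0,0],"fingers":0.7},{"xyz":[0.7,-0.25,-0.9],"dr":[0,0,0],"fingers":0.7},{"xyz":[1,-0.25,-0.9],"dr":[0,0,0],"fingers":0.7},{"xyz":[1,-0.25,-0.9],"dr":[0,0,0],"fingers":0.7},{"xyz":[1,-0.25,-0.9],"dr":[0,0,0],"fingers":0.7}]' >/dev/null
python3 -c "
from h import *
go((-69,50,140))
im=vision.read_camera('scene'); b=blob(im,(50,90,40),(85,255,255),(310,200,395,300)); print('ball scene',b[0],b[1])"
```

```text
t 12.43 tcp ch [-65.2  18.6 227.8] F ch [-0.  -1.3  0.9] gap 38.7 grip 0.0
shift [ 0.315 -0.038  0.877] turn [0.001 0.    0.002]
ball scene [342.17777778 239.33333333] [339 236   7   8  45]
```

```bash
python3 -m crank '[{"xyz":[0.31,-0.04,0],"dr":[0,0,0],"fingers":0.7},{"xyz":[0.31,-0.04,0],"dr":[0,0,0],"fingers":0.7},{"xyz":[0.31,-0.04,0],"dr":[0,0,0],"fingers":0.7},{"xyz":[0.31,-0.04,0.3],"dr":[0,0,0],"fingers":0.7},{"xyz":[0.31,-0.04,0.6],"dr":[0,0,0],"fingers":0.7},{"xyz":[0.31,-0.04,0.88],"dr":[0,0,0],"fingers":0.7},{"xyz":[0.31,-0.04,0.88],"dr":[0,0,0],"fingers":0.7}]' 25 >/dev/null
python3 -m crank '[{"xyz":[0,0,0],"dr":[0,0,0],"fingers":0},{"xyz":[0,0,0],"dr":[0,0,0],"fingers":0},{"xyz":[0,0,0],"dr":[0,0,0],"fingers":0},{"xyz":[0,0,0],"dr":[0,0,0],"fingers":0},{"xyz":[0,0,0],"dr":[0,0,0],"fingers":0},{"xyz":[0,0,0],"dr":[0,0,0],"fingers":0},{"xyz":[0,0,0],"dr":[0,0,0],"fingers":0},{"xyz":[0,0,0],"dr":[0,0,0],"fingers":0},{"xyz":[0,0,0],"dr":[0,0,0],"fingers":0},{"xyz":[0,0,0],"dr":[0,0,0],"fingers":0}]' 25
python3 -c "
from h import *
go((-69,50,140))
# arc relative to current TCP, tool axes (y=+chamber x, z=down), units 0.1 m
a0=np.arctan2(44,175); L=np.hypot(44,175)
for a in(.05,.1,.2,.3,.4,.5,.6,.7,.75): print(a,'dy',round((-L*np.cos(a0+a)+175)/100,3),'dz',round(-(L*np.sin(a0+a)-44)/100,3))"
```

```text
time: 13.9
eef_pos: [517.3, 99.1, 139.9]
ee_rot: [3.14, 0.0, 1.71]
contact_force: [3.9, 1.6, -0.0]
finger_gap: 0.144
gripper_force: 25.0
t 13.9 tcp ch [-68.6  48.3 139.9] F ch [ 4.1  1.  -0. ] gap 12.7 grip 25.0
shift [ 0.017 -0.004 -0.001] turn [ 0.001  0.    -0.   ]
0.05 dy 0.024 dz -0.087
0.1 dy 0.053 dz -0.173
0.2 dy 0.122 dz -0.339
0.3 dy 0.208 dz -0.498
0.4 dy 0.309 dz -0.647
0.5 dy 0.425 dz -0.785
0.6 dy 0.554 dz -0.911
0.7 dy 0.695 dz -1.024
0.75 dy 0.769 dz -1.075
```

```bash
python3 -m crank '[{"xyz":[0,0.012,-0.045],"dr":[0.015,0,0],"fingers":0},{"xyz":[0,0.024,-0.087],"dr":[0.02,0,0],"fingers":0},{"xyz":[0,0.053,-0.173],"dr":[0.03,0,0],"fingers":0},{"xyz":[0,0.053,-0.173],"dr":[0.03,0,0],"fingers":0}]' 30
python3 -c "
from h import *
go((-69,50,140))"
```

```text
time: 14.23
eef_pos: [522.6, 99.8, 157.3]
ee_rot: [-3.095, -0.0, 1.71]
contact_force: [3.6, 0.1, -6.6]
finger_gap: 0.145
gripper_force: 30.0
t 14.23 tcp ch [-63.2  48.3 157.3] F ch [ 3.6 -0.4 -6.6] gap 12.8 grip 30.0
shift [ 0.017 -0.049  0.176] turn [-0.03 -0.   -0.  ]
```

Free now: 17 mm of lift at about 7 N. I continue along the arc to about 0.75 rad.

```bash
python3 -m crank '[{"xyz":[0,0.061,-0.169],"dr":[0.03,0,0],"fingers":0},{"xyz":[0,0.14,-0.332],"dr":[0.06,0,0],"fingers":0},{"xyz":[0,0.234,-0.486],"dr":[0.09,0,0],"fingers":0},{"xyz":[0,0.343,-0.629],"dr":[0.12,0,0],"fingers":0},{"xyz":[0,0.466,-0.761],"dr":[0.15,0,0],"fingers":0},{"xyz":[0,0.601,-0.88],"dr":[0.18,0,0],"fingers":0},{"xyz":[0,0.673,-0.935],"dr":[0.2,0,0],"fingers":0},{"xyz":[0,0.673,-0.935],"dr":[0.2,0,0],"fingers":0},{"xyz":[0,0.673,-0.935],"dr":[0.2,0,0],"fingers":0},{"xyz":[0,0.673,-0.935],"dr":[0.2,0,0],"fingers":0}]' 35
python3 -c "
from h import *
go((-69,50,140))
s=telemetry.observe();p=wc(s['eef_pos']); print('angle',np.arctan2(p[2]-96,105-p[0])-np.arctan2(44,175),'rad',np.hypot(p[2]-96,105-p[0]))
im=vision.read_camera('scene')
cv2.imwrite('pics/s5.png',cv2.resize(im[90:310,200:410],None,fx=2.7,fy=2.7)[:,:,::-1])"
```

```text
time: 15.07
eef_pos: [592.1, 109.3, 244.9]
ee_rot: [-2.78, 0.0, 1.71]
contact_force: [4.5, -0.7, -11.3]
finger_gap: 0.137
gripper_force: 35.4
t 15.07 tcp ch [  6.8  48.  244.9] F ch [  4.3  -1.3 -11.3] gap 12.0 grip 35.4
shift [ 0.02  -0.338  1.25 ] turn [-0.23  0.   -0.  ]
angle 0.7415820656216364 rad 178.3585802115896
```

View pics/s5.png

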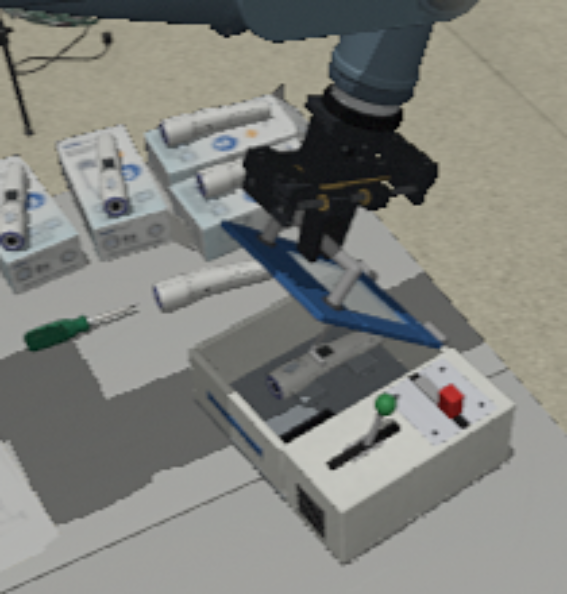

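The cover stands open at about 0.74 rad (front edge at crop (280,270)), held by the handle. The lever is over at (385,403), the lock is out at (452,400), and the spare and driver lie undisturbed. I settle, check and hand in.

```bash
python3 -m crank '[{"xyz":[0,0,0],"dr":[0,0,0],"fingers":0},{"xyz":[0,0,0],"dr":[0,0,0],"fingers":0},{"xyz":[0,0,0],"dr":[0,0,0],"fingers":0},{"xyz":[0,0,0],"dr":[0,0,0],"fingers":0},{"xyz":[0,0,0],"dr":[0,0,0],"fingers":0}]' 35
python3 -c "
from h import *
print(abs(telemetry.observe()['qd']).max()); print(r.sign_off())"
```

```text
time: 15.53
eef_pos: [592.5, 109.4, 245.3]
ee_rot: [-2.781, 0.0, 1.71]
contact_force: [7.1, -1.3, -14.7]
finger_gap: 0.132
gripper_force: 35.6
0.0034811343560208646
the job is handed in; nothing more can be done
None
```

The job is handed in: the lock is at its end stop, the tug showed the cover was caught, the lever is pushed over to its stop, and the cover is held open by its handle at about 0.74 rad (42°).

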